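# Rebuild the spindle stack of the tube mixer

## Task

The tube mixer has been disinfected: put its three rings from the blue pad back over the upright spindle, each seated square on the one below - first the wide white thrust ring, then the dark spacer, then the orange drive collar, grooves down. The collar goes stiffly over the spindle's spring balls and lands on the cross pin: keep it pressed lightly and turn it until its grooves slip over the pin, then push it fully home. Never force it (more than 50 N bends the pin), let go at the end and leave everything else on the bench where it is.

Things in the scene. Friction and masses are not known exactly. Their poses are not given: they have to be found in the camera images.
- seat (a point): centre of the flat steel bearing flange (58 mm across, on a 50 mm neck) on top of the mixer, 90 mm above the bench; z up. The thrust ring seats on it. From here the upright spindle rises 46 mm, all heights above this point: 34 mm diameter up to 6 mm, cone to 24 mm diameter at 10 mm, 24 mm up to 17 mm, cone to 14 mm diameter at 22 mm, 14 mm up to 42 mm, cone to 8 mm at its tip
- spindle_tip (a point): centre of the spindle's top, 46 mm above the seat, on the same upright axis
- cross_pin (a point): middle of the brass cross pin through the spindle, 28 mm above the seat: level, 6 mm thick, 22 mm long, upper side 31 mm above the seat. Which way the pin points is different every time and NOT given here (these axes are the housing's): look, or feel for it by turning the collar. The stopped drive holds the spindle against up to 0.2 N m
- spring_balls (a point): on the spindle's axis, 41.5 mm above the seat, the height of two small spring-loaded steel balls that stick 2 mm out of the spindle, 45 degrees from the pin. They rub in the collar's bore: it does not slide down by its own weight but needs a push of about 4 N (2 to 8 N) all the way down, and stays where it is left
- mixer: the tube mixer: round blue housing 180 mm across and 60 mm high, with the steel bearing neck and spindle on top, top of the spindle 136 mm above the bench; fixed to the bench. Origin at the centre of its underside; its front with dial and switch faces its -x
- thrust_ring_center (a point): white plastic thrust ring lying flat on the pad (2 mm thick): 64 mm outside, 36 mm bore, 12 mm high, 90 g; this point is its centre, half-way up; z is its axis. Seated, this point is 6 mm above the seat
- spacer_center (a point): dark grey metal spacer ring lying flat on the pad (2 mm thick): 52 mm outside, 26 mm bore, 12 mm high, 100 g; this point is its centre, half-way up; z is its axis. Seated on the thrust ring, this point is 18 mm above the seat
- collar_center (a point): orange drive collar lying grooves down on the 2 mm pad: 40 mm outside, 16 mm bore, 20 mm high, 90 g. Two crossing grooves, 8.5 mm wide, 8 mm deep, run right across its underside along its x and y: one every 90 degrees, each finds the pin within about 7 degrees. This point: its centre, half-way up, z its axis. Fully home it is 34 mm above the seat, standing on the pin 41 mm
- carousel: white tube carousel disc, 160 mm across, 20 mm high, twelve tube holes and a centre hub, lying flat; origin at the centre of its underside. Not needed yet: leave it alone
- disinfectant: white disinfectant bottle with a teal label, 60 x 85 x 172 mm, standing; origin at the centre of its base. Leave it alone
- grease: small amber jar with a white lid, 42 mm across and 42 mm high; origin at the centre of its base. Leave it alone
- marker: white marker pen with a black cap, 138 mm long and 14 mm thick, lying flat along its x axis; origin under its middle. Leave it alone
- tube_stand: small green block, 70 x 35 x 50 mm, holding two capped blood tubes that reach 108 mm high; origin at the centre of its base. Leave it alone

How it is judged:
On the way, in this order (a step that is already met when the one before it is completed fails the run):
1. the white thrust ring is seated on the mixer's flange (horizontal distance between thrust_ring_center and seat below 0.004 m and z of thrust_ring_center in the frame of seat between 0.0035 and 0.0085 m and angle between thrust_ring_center's own z axis and vertical below 0.08 rad), for 0.2 s.
2. the spacer is seated on the thrust ring (all of step 1 and horizontal distance between spacer_center and seat below 0.004 m and z of spacer_center in the frame of seat between 0.0155 and 0.0205 m and angle between spacer_center's own z axis and vertical below 0.08 rad), for 0.2 s.
3. the collar is fully home over the cross pin (all of step 2 and horizontal distance between collar_center and seat below 0.004 m and z of collar_center in the frame of seat between 0.0315 and 0.0365 m and angle between collar_center's own z axis and vertical below 0.08 rad), for 0.2 s.
At the end, for the whole second after the job is handed in: Thrust ring, spacer and collar all on the spindle, centres within 4 mm of its axis and within 2.5 mm of their seated heights (6, 18 and 34 mm above the flange), level within 0.08 rad, at rest and let go (all of step 3 and linear speed of each of thrust_ring, spacer, collar below 0.02 m/s); the robot touches nothing.
It fails at once if the collar is forced against the spindle, its pin or its balls with more than 50 N (contact force between collar and mixer above 50 N).
It fails at once if another ring or the gripper is forced against the mixer with more than 60 N (contact force between any of thrust_ring, spacer, the arm, the fingers and mixer above 60 N).
It fails at once if something else on the bench is moved by more than 20 mm or tipped over (distance of any of carousel, disinfectant, grease, marker, tube_stand from where it was at the start of the episode above 0.02 m or angle between any of carousel, disinfectant, grease, marker, tube_stand's own z axis and vertical above 0.3 rad).
It also fails if it takes over 72 s, if anything falls off the work surface, if the arm or the gripper's body presses on something with over 40 N, if the wrist force passes 120 N, or if a joint passes its speed limit or range.

## Robot

A 6-joint arm with a two-finger parallel gripper is mounted at the origin on the work surface. World frame = base frame: x ahead of the robot, y to its left, z up, the work surface at z = 0. Lengths are in m, angles in rad, forces in N, time in s.
With the tool pointing down it reaches from about 0.375 to 0.975 m from the base axis. Payload 3.8 kg.
Tool frame: the origin (TCP) lies at the very end of the fingers, on their centre line; the grasp point (between the pads) lies 19 mm behind it; z points along the fingers, y is the line along which they close (so a half turn about z gives the same grasp; the last joint's range is limited). The gripper opens to 85 mm and grips with 20 to 120 N. Pads are 22 mm wide; open, the fingers measure 114 mm over their backs; the gripper's body (76 mm by 85 mm) begins 54 mm behind the grasp point. The pads swing forward as they close: fully open they stand 13 mm farther back than shut.
Start: joints at [1.169, 0.264, 1.604, -0, 1.274, -0.037], TCP at [0.241, 0.631, 0.231] pointing down, gripper open.
Joint ranges: [-2.63, 2.63], [-0.94, 2.18], [0.31, 2.57], [-1.31, 4.45], [0, 2.66], [-2.55, 2.55]. Speed limits (rad/s): [2.57, 2.57, 3.14, 3.14, 3.14, 3.14].

## Interface

Orientations are given as a rotation vector (axis times angle).
In Python, from workcell import read_state, read_camera, calibration, finish_job gives the robot as it stands.
- The arm moves only by the tool step_arm, never from a script. Its argument "commands" is a list of rows, each an object of numbers: "fingers": the gripper's target within -1 to 1 (shut at 1, half-way at 0, fully open at -1); "dx", "dy", "dz": the shift along the tool's x, y, z in m; "roll": the turn about the tool's z in degrees. In form: [{"fingers": .., "dx": .., "dy": .., "dz": .., "roll": ..}, ...]. A call has 1 to 8 rows; each row is the pose to reach, as a shift and turn from the pose commanded when the call began, along the tool's axes at that moment; what a row does not reach only later rows make up. A row lasts 1/8 s, in which the tool goes at most 62.5 mm and 10.7 degrees, less where a joint would pass 70% of its speed; a pose out of reach is approached as far as the arm can. A call with a gripper value outside its range is refused whole. The fingers move at their own pace and stop on an object; "squeeze" is the grip in N (left out, the last holds). Time passes only in rows, so rows that repeat a pose let the fingers close. It gives the time, the measured TCP pose, the force, the opening and the grip force at its end, in the units of the state.
- read_state(): the state, without advancing time (a new reading comes with each control period).
- read_camera(name): name is "scene" or "top" or "wrist"; returns (picture, depth): 420x560x3 uint8, blue, green, red; 420x560 float32, m along the optical axis (not along the pixel's ray), 0 where there is no reading.
- calibration(name): a dict with "intrinsics" (3x3 intrinsics, pixels), "world_to_cam" (4x4, takes a point from world to camera coordinates). Camera axes: x right, y up, looking along -z (the intrinsics and any distortion apply to the point x, -y, -z); pixel columns grow to the right and rows downward; lengths in m; the calibration is good to about 2 mm. A picture is of the moment at which its call begins: read the wrist's pose just before it. calibration takes no time and is no camera call; for the wrist camera it gives the pose at the moment of the call.
- finish_job(): hands the job in; it is judged then, once.
The state is a dict: "time": time; "q": joint angles; "joint_vel": joint speeds; "joint_torque": joint torques, N m; "tool_pos": TCP position; "tcp_rot": TCP orientation; "wrist_force": force on the tool from outside, world axes, zero at the start; "torque": the same for the moment, N m; "width": opening from 0.0 (shut) to 1.0 (fully open); "grip_force": force on a finger pad.
Only numpy, scipy, OpenCV 4.12 (cv2) and the standard library are available. Lean on these libraries where they do the work, as an engineer would, in place of code of your own. Each camera call takes 0.05 s, during which the arm holds its last target. There are 200 camera calls.

## Working session

There is one attempt and no reset: what is moved stays moved. The work goes in short steps, Python scripts to look and compute and a tool call to move; the robot and the scene stay as the last step left them, time stands still between calls to the robot, and variables do not carry over. Pictures are saved under pics/ and viewed, at most 11 in all, crops included, and the job is handed in when it is done.

Besides the shell and the picture viewer there is one more tool, called after "Emit:" by a JSON object that holds its "name" and its "arguments". step_arm: Moves the arm, as the interface text tells. Its arguments: {"type":"object","properties":{"commands":{"type":"array","items":{"type":"object","properties":{"fingers":{"type":"number"},"dx":{"type":"number"},"dy":{"type":"number"},"dz":{"type":"number"},"roll":{"type":"number"}}}},"squeeze":{"type":"number"}},"required":["commands"]}

```bash
mkdir -p pics
cat > h.py <<'E'
import numpy as np, cv2
from workcell import *
def pts(name):
    cal=calibration(name); im,d=read_camera(name)
    K=np.array(cal["intrinsics"]); T=np.linalg.inv(np.array(cal["world_to_cam"]))
    v,u=np.mgrid[:420,:560]
    x=(u-K[0,2])/K[0,0]*d; y=(v-K[1,2])/K[1,1]*d
    P=np.stack([x,-y,-d,np.ones_like(d)],-1)@T.T
    return im,d,P[...,:3]
E
python3 - <<'E'
from h import *
s=read_state(); print(s)
for n in("top","scene"):
    c=calibration(n); print(n,c)
    im,d,P=pts(n); np.save(n+".npy",P); cv2.imwrite(f"pics/{n}.png",im)
E
```

```text
{'time': 0.0, 'q': array([ 1.16910001e+00,  2.64773301e-01,  1.60535744e+00,  2.99908766e-05,
        1.27371100e+00, -3.68979745e-02]), 'joint_vel': array([ 0.00109804,  0.00040751, -0.00216363,  0.00202317, -0.00038216,
       -0.00118458]), 'joint_torque': array([ 1.87094709e-03, -5.15125573e+01, -3.67313182e+01,  1.23426198e-04,
        1.27885115e-02, -1.48683370e-05]), 'tool_pos': array([0.24052059, 0.62991659, 0.2299574 ]), 'tcp_rot': array([-0.56977125, -3.08896481,  0.00343788]), 'wrist_force': array([ 0.11374059, -0.22769109,  0.52534942]), 'torque': array([-0.03105616, -0.03966564,  0.01724575]), 'grip_force': 0.0, 'width': 1.0027208872224593}
top {'intrinsics': array([[449.65360597,   0.        , 286.58176769],
       [  0.        , 449.65360597, 210.40817343],
       [  0.        ,   0.        ,   1.        ]]), 'world_to_cam': array([[ 9.56419640e-04, -9.99628535e-01,  2.72374264e-02,
        -1.60802246e-02],
       [ 9.92761044e-01,  4.22042860e-03,  1.20032071e-01,
        -5.52110754e-01],
       [-1.20102437e-01,  2.69254548e-02,  9.92396304e-01,
        -1.32366638e+00],
       [ 0.00000000e+00,  0.00000000e+00,  0.00000000e+00,
         1.00000000e+00]])}
scene {'intrinsics': array([[479.64744916,   0.        , 283.29735506],
       [  0.        , 479.64744916, 210.66635592],
       [  0.        ,   0.        ,   1.        ]]), 'world_to_cam': array([[-0.47419952,  0.88031031, -0.01373176,  0.26357272],
       [-0.52617595, -0.27086293,  0.80608445,  0.2013747 ],
       [ 0.70588503,  0.38947019,  0.59164119, -1.66405582],
       [ 0.        ,  0.        ,  0.        ,  1.        ]])}
```

View pics/top.png

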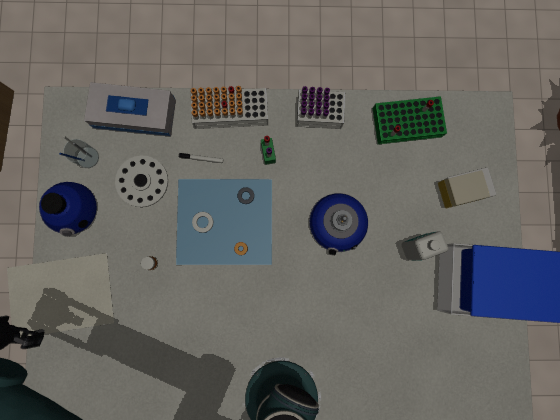

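View pics/scene.png

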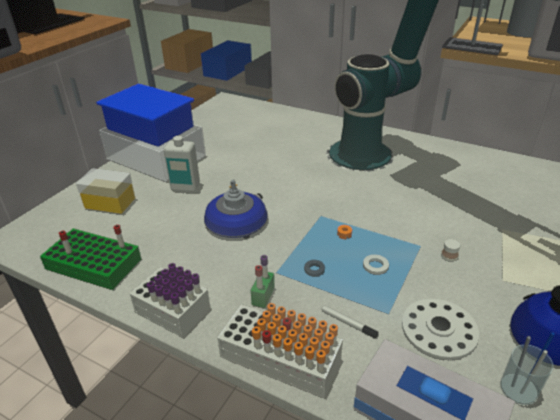

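The top view shows the thrust ring at (203,222), spacer (246,196), collar (241,248), and mixer spindle near (343,219). Next I'll turn these into positions by colour segmentation and known heights.

```bash
cat >> h.py <<'E'
def ray(cal,u,v,z):
    K=np.array(cal["intrinsics"]); T=np.linalg.inv(np.array(cal["world_to_cam"]))
    r=T[:3,:3]@np.array([(u-K[0,2])/K[0,0],-(v-K[1,2])/K[1,1],-1.]); o=T[:3,3]
    return o+r*(z-o[2])/r[2]
E
python3 - <<'E'
from h import *
P=np.load("top.npy"); im=cv2.imread("pics/top.png"); c=calibration("top")
for n,u,v,z,r in(("thrust",203,222,.014,22),("spacer",246,196,.014,18),("collar",241,248,.022,15)):
    print(n,ray(c,u,v,z))
    sub=P[v-r:v+r,u-r:u+r].reshape(-1,3); m=(sub[:,2]>z-.006)&(sub[:,2]<z+.01)
    q=sub[m]; print(m.sum(),q.mean(0),(q.max(0)+q.min(0))/2,np.ptp(q,axis=0), np.median(q,0))
sub=P[185:255,305:375].reshape(-1,3)
for a,b in((.085,.095),(.1,.125),(.125,.145)):
    q=sub[(sub[:,2]>a)&(sub[:,2]<b)]; print(a,len(q),q.mean(0) if len(q) else 0,(q.max(0)+q.min(0))/2 if len(q) else 0,np.ptp(q,axis=0) if len(q) else 0)
cv2.imwrite("pics/topz.png",cv2.resize(im[170:270,190:390],(800,400),interpolation=cv2.INTER_CUBIC))
E
```

```text
thrust [0.51796912 0.23871495 0.014     ]
279 [0.51838393 0.24242813 0.01329766] [0.51891431 0.24437766 0.01431422] [0.12902302 0.12087088 0.01261611] [0.51837775 0.24237528 0.01327524]
spacer [0.59847888 0.10934409 0.014     ]
179 [0.60119326 0.11023656 0.01327165] [0.60579828 0.10548201 0.0143638 ] [0.08727614 0.09566538 0.01260262] [0.60141637 0.10979068 0.0132232 ]
collar [0.43916382 0.12196618 0.022     ]
113 [0.43838233 0.1240423  0.02245824] [0.43926199 0.12373517 0.02256526] [0.03619747 0.03889597 0.01247023] [0.43909289 0.12462529 0.02251304]
0.085 203 [ 0.51920333 -0.17226779  0.08979747] [ 0.51948451 -0.17243538  0.09015514] [0.05536416 0.05608165 0.00966843]
0.1 44 [ 0.51672525 -0.16941586  0.1088418 ] [ 0.51813323 -0.17165665  0.11174826] [0.02543057 0.02866732 0.02311754]
0.125 24 [ 0.51894706 -0.17273349  0.13386041] [ 0.51948034 -0.17239017  0.133044  ] [0.01746364 0.01180828 0.00931938]
```

View pics/topz.png

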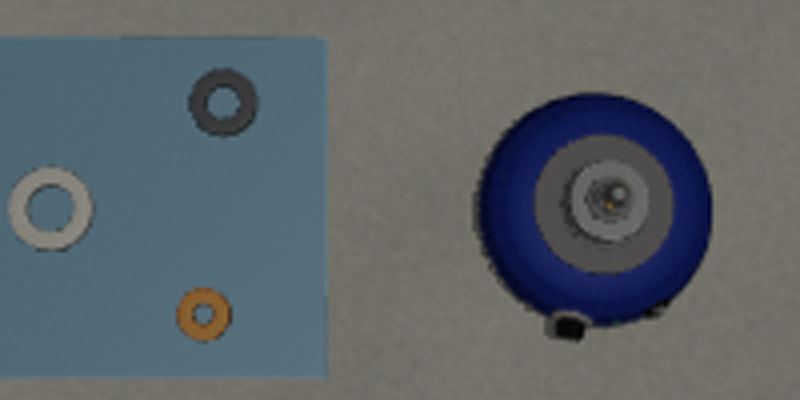

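The crop confirms the centres: thrust ring (50,208), spacer (223,102), collar (204,314), and spindle about (612,200). I'll move over the thrust ring and check with the wrist camera.

```bash
cat >> h.py <<'E'
from scipy.spatial.transform import Rotation as Ro
def go(x,y,z):
    s=read_state(); R=Ro.from_rotvec(s["tcp_rot"]).as_matrix()
    print("t %.2f"%s["time"],"tcp",s["tool_pos"].round(4),"shift",(R.T@(np.array([x,y,z])-s["tool_pos"])).round(4),"tool y",R[:,1].round(3),"q6 %.2f"%s["q"][5],"F",s["wrist_force"].round(1),"w %.3f"%s["width"])
E
python3 -c "
from h import *
go(.518,.242,.2)"
```

```text
t 0.10 tcp [0.2406 0.63   0.2301] shift [-0.3976 -0.2634  0.0306] tool y [ 0.357  0.934 -0.002] q6 -0.04 F [-0.6  0.8  0.8] w 1.002
```

Emit:
{"name": "step_arm", "arguments": {"commands": [{"dx":-0.05,"dy":-0.033,"dz":0,"fingers":-1},{"dx":-0.1,"dy":-0.066,"dz":0,"fingers":-1},{"dx":-0.15,"dy":-0.1,"dz":0,"fingers":-1},{"dx":-0.2,"dy":-0.133,"dz":0.01,"fingers":-1},{"dx":-0.25,"dy":-0.166,"dz":0.02,"fingers":-1},{"dx":-0.3,"dy":-0.2,"dz":0.03,"fingers":-1},{"dx":-0.35,"dy":-0.233,"dz":0.03,"fingers":-1},{"dx":-0.398,"dy":-0.263,"dz":0.03,"fingers":-1}], "squeeze": 30}}

```text
invalid input
```

Run:
```python
from h import *
go(.518,.242,.2)
c=calibration("wrist"); im,d,P=pts("wrist"); np.save("w1.npy",P); cv2.imwrite("pics/w1.png",im)
print(np.linalg.inv(c["world_to_cam"])[:3].round(3))
```

```text
t 0.10 tcp [0.2406 0.63   0.2301] shift [-0.3976 -0.2634  0.0306] tool y [ 0.357  0.934 -0.002] q6 -0.04 F [-0.6  0.8  0.8] w 1.002
[[ 0.355 -0.9   -0.252  0.177]
 [ 0.935  0.341  0.1    0.655]
 [-0.004 -0.271  0.963  0.371]]
```

View pics/w1.png

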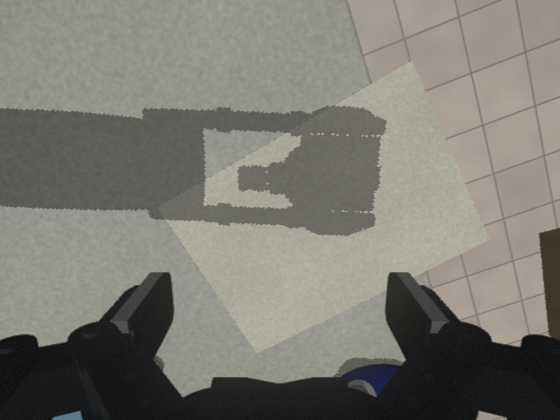

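The call was refused and nothing moved: the wrist view still shows the start area, with the fingers at (150,290) and (410,290). I'll retry with every field given.

Emit:
{"name": "step_arm", "arguments": {"commands": [{"dx":-0.05,"dy":-0.033,"dz":0,"roll":0,"fingers":-1},{"dx":-0.1,"dy":-0.066,"dz":0,"roll":0,"fingers":-1},{"dx":-0.15,"dy":-0.1,"dz":0,"roll":0,"fingers":-1},{"dx":-0.2,"dy":-0.133,"dz":0.01,"roll":0,"fingers":-1},{"dx":-0.25,"dy":-0.166,"dz":0.02,"roll":0,"fingers":-1},{"dx":-0.3,"dy":-0.2,"dz":0.03,"roll":0,"fingers":-1},{"dx":-0.35,"dy":-0.233,"dz":0.03,"roll":0,"fingers":-1},{"dx":-0.398,"dy":-0.263,"dz":0.03,"roll":0,"fingers":-1}], "squeeze": 30}}

```text
time: 1.15
tool_pos: [0.5194, 0.2409, 0.2008]
tcp_rot: [-0.57, -3.089, 0.0]
wrist_force: [1.0, 0.7, -0.6]
width: 1.004
grip_force: 0.0
```

Run:
```python
from h import *
go(.518,.242,.2)
im,d,P=pts("wrist"); np.save("w1.npy",P); cv2.imwrite("pics/w2.png",im)
```

```text
t 1.15 tcp [0.5194 0.2409 0.2008] shift [0.0017 0.0005 0.0008] tool y [ 0.357  0.934 -0.   ] q6 -0.81 F [ 1.   0.7 -0.6] w 1.004
```

View pics/w2.png

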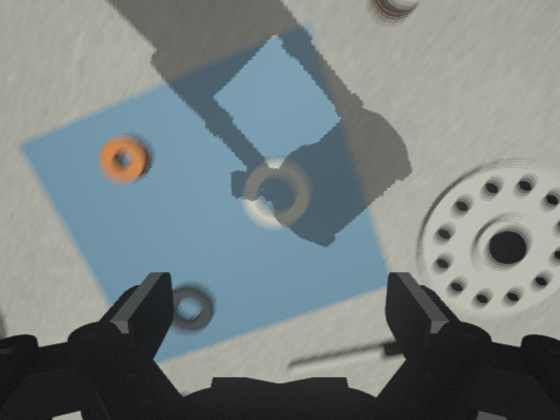

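The wrist view shows the thrust ring at (277,192), collar (124,160) and spacer (190,307), slightly blurred by motion. I'll fit the ring circles by height in a still frame.

```bash
cat >> h.py <<'E'
from scipy.optimize import least_squares
def ring(P,x,y,zt,ro,ri,dz=.003):
    "fit centre: points near top plane; penalise those outside the annulus"
    q=P.reshape(-1,3)
    for _ in range(4):
        r=np.hypot(q[:,0]-x,q[:,1]-y); m=(abs(q[:,2]-zt)<dz)&(r<ro+.012)
        p=q[m]
        f=lambda c:np.maximum(np.hypot(p[:,0]-c[0],p[:,1]-c[1])-ro,0)+np.maximum(ri-np.hypot(p[:,0]-c[0],p[:,1]-c[1]),0)
        x,y=least_squares(f,[x,y],diff_step=1e-3).x
    return np.round([x,y,np.median(p[:,2]),abs(f([x,y])).mean()*1e3,m.sum()],4)
E
python3 - <<'E'
from h import *
go(.518,.242,.2)
for i in range(2):
    im,d,P=pts("wrist")
    for k in((.518,.242,.014,.032,.018),(.601,.11,.014,.026,.013),(.4385,.124,.022,.020,.008)): print(ring(P,*k))
P=np.load("top.npy")
for k in((.518,.242,.014,.032,.018),(.601,.11,.014,.026,.013),(.4385,.124,.022,.020,.008),(.519,-.172,.09,.029,.017)): print("top",ring(P,*k,dz=.0035))
E
```

```text
t 1.20 tcp [0.5234 0.2357 0.2011] shift [0.0074 0.004  0.001 ] tool y [ 0.36   0.933 -0.003] q6 -0.82 F [ 2.8 -3.4  0.4] w 1.000
[5.192e-01 2.408e-01 1.270e-02 6.000e-04 2.353e+03]
[6.014e-01 1.111e-01 1.290e-02 2.700e-03 1.239e+03]
[4.394e-01 1.237e-01 2.090e-02 5.000e-04 1.285e+03]
[5.191e-01 2.408e-01 1.270e-02 1.100e-03 2.351e+03]
[6.016e-01 1.109e-01 1.290e-02 3.100e-03 1.186e+03]
[4.392e-01 1.235e-01 2.090e-02 3.000e-04 1.277e+03]
top [5.194e-01 2.425e-01 1.370e-02 9.180e-02 1.980e+02]
top [6.012e-01 1.120e-01 1.380e-02 3.200e-03 1.320e+02]
top [4.385e-01 1.240e-01 2.200e-02 0.000e+00 8.500e+01]
top [ 5.200e-01 -1.743e-01  8.970e-02  5.580e-02  1.770e+02]
```

Run:
```python
from h import *
im,d,P=pts("wrist"); go(.519,.241,.06)
z=read_state()["tool_pos"][2]
for sl in(np.s_[265:320,120:175],np.s_[265:320,385:440]):
    q=P[sl].reshape(-1,3); q=q[(q[:,2]>.1)]; print(q[np.argsort(q[:,2])[:3]],q[:,2].min()-z)
```

```text
t 1.35 tcp [0.5191 0.2419 0.2009] shift [-0.0004 -0.0008  0.1409] tool y [ 0.359  0.933 -0.   ] q6 -0.81 F [0.  1.1 0.1] w 1.007
[[0.51237587 0.19761829 0.2122925 ]
 [0.50728856 0.19963001 0.21235687]
 [0.50226042 0.20166534 0.21255362]] 0.01137397370174173
[[0.53826435 0.27984576 0.21199276]
 [0.54352289 0.27775267 0.21239468]
 [0.54263451 0.27801094 0.21241012]] 0.011074229508345468
```

Emit:
{"name": "step_arm", "arguments": {"commands": [{"dx":0,"dy":-0.001,"dz":0.06,"roll":0,"fingers":-1},{"dx":0,"dy":-0.001,"dz":0.12,"roll":0,"fingers":-1},{"dx":0,"dy":-0.001,"dz":0.16,"roll":0,"fingers":-1},{"dx":0,"dy":-0.001,"dz":0.19,"roll":0,"fingers":-1},{"dx":0,"dy":-0.001,"dz":0.202,"roll":0,"fingers":-1},{"dx":0,"dy":-0.001,"dz":0.202,"roll":0,"fingers":-1},{"dx":0,"dy":-0.001,"dz":0.202,"roll":0,"fingers":-0.4},{"dx":0,"dy":-0.001,"dz":0.202,"roll":0,"fingers":-0.4}], "squeeze": 30}}

```text
time: 2.35
tool_pos: [0.52, 0.2428, 0.0016]
tcp_rot: [0.569, 3.087, 0.003]
wrist_force: [-1.2, 1.9, 3.7]
width: 0.723
grip_force: 32.5
```

Emit:
{"name": "step_arm", "arguments": {"commands": [{"dx":0,"dy":0,"dz":0,"roll":0,"fingers":0.2},{"dx":0,"dy":0,"dz":0,"roll":0,"fingers":0.2}], "squeeze": 40}}

```text
time: 2.6
tool_pos: [0.52, 0.2428, 0.0017]
tcp_rot: [0.57, 3.087, 0.004]
wrist_force: [-1.4, 0.5, 5.8]
width: 0.718
grip_force: 42.0
```

Run:
```python
from h import *
go(.53,-.13,.22)
```

```text
t 2.60 tcp [0.52   0.2428 0.0017] shift [-0.143  -0.3441 -0.2189] tool y [0.357 0.934 0.003] q6 -0.81 F [-1.4  0.5  5.8] w 0.718
```

Emit:
{"name": "step_arm", "arguments": {"commands": [{"dx":0,"dy":0,"dz":-0.05,"roll":0,"fingers":0.2},{"dx":0,"dy":0,"dz":-0.11,"roll":0,"fingers":0.2},{"dx":-0.02,"dy":-0.04,"dz":-0.17,"roll":0,"fingers":0.2},{"dx":-0.04,"dy":-0.1,"dz":-0.22,"roll":0,"fingers":0.2},{"dx":-0.065,"dy":-0.16,"dz":-0.228,"roll":0,"fingers":0.2},{"dx":-0.09,"dy":-0.22,"dz":-0.228,"roll":0,"fingers":0.2},{"dx":-0.115,"dy":-0.28,"dz":-0.228,"roll":0,"fingers":0.2},{"dx":-0.135,"dy":-0.33,"dz":-0.228,"roll":0,"fingers":0.2}], "squeeze": 40}}

```text
time: 3.6
tool_pos: [0.5265, -0.0917, 0.2286]
tcp_rot: [0.569, 3.086, 0.0]
wrist_force: [2.2, -0.2, -1.1]
width: 0.715
grip_force: 44.9
```

Emit:
{"name": "step_arm", "arguments": {"commands": [{"dx":-0.013,"dy":-0.057,"dz":0,"roll":0,"fingers":0.2},{"dx":-0.013,"dy":-0.057,"dz":0,"roll":0,"fingers":0.2},{"dx":-0.013,"dy":-0.057,"dz":0,"roll":0,"fingers":0.2}], "squeeze": 40}}

```text
time: 3.98
tool_pos: [0.5181, -0.1475, 0.2275]
tcp_rot: [0.572, 3.088, 0.001]
wrist_force: [1.0, -0.1, -1.8]
width: 0.722
grip_force: 44.9
```

Run:
```python
from h import *
go(.52,-.173,.21)
im,d,P=pts("wrist"); np.save("w3.npy",P); cv2.imwrite("pics/w3.png",im)
print(ring(P,.52,-.173,.088,.029,.017))
```

```text
t 3.98 tcp [ 0.5181 -0.1475  0.2275] shift [-0.0109 -0.0232  0.0175] tool y [0.358 0.934 0.001] q6 -1.53 F [ 1.  -0.1 -1.8] w 0.722
[ 5.192e-01 -1.746e-01  8.880e-02  5.500e-03  1.504e+03]
```

View pics/w3.png

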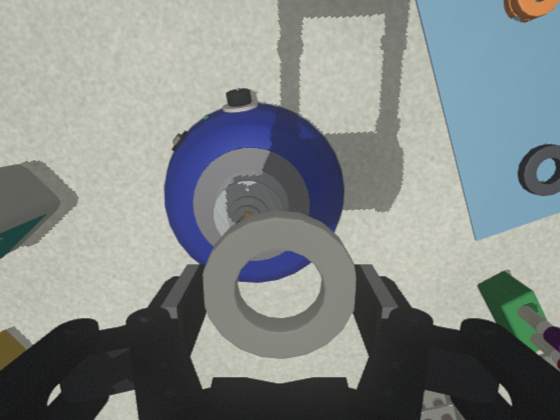

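The ring is held level with its centre at (280,285). The mixer spindle shows behind it at about (248,205). I'll measure the held ring's offset from the TCP.

Run:
```python
from h import *
im,d,P=pts("wrist"); s=read_state(); t=s["tool_pos"]
q=P[215:350,210:350].reshape(-1,3); q=q[(q[:,2]>.2)]
print(np.percentile(q[:,2],[2,50,70,90,95])-t[2])
zt=np.percentile(q[:,2],75); r=ring(P[215:350,210:350],t[0],t[1],zt,.032,.018); print(t,r,r[:3]-t)
print(ring(P,.52,-.1745,.088,.029,.017))
go(.5195,-.1743,.16)
```

```text
[0.00240175 0.01095065 0.01132833 0.01181552 0.01205059]
[ 0.51824146 -0.14633544  0.22726455] [ 5.1820e-01 -1.4650e-01  2.3830e-01  2.2000e-03  1.1024e+04] [-4.14616151e-05 -1.64562585e-04  1.10354475e-02]
[ 5.191e-01 -1.746e-01  8.880e-02  5.800e-03  1.516e+03]
t 4.08 tcp [ 0.5182 -0.1463  0.2273] shift [-0.0111 -0.0257  0.0673] tool y [0.356 0.935 0.001] q6 -1.53 F [-0.4 -0.4 -1. ] w 0.714
```

Emit:
{"name": "step_arm", "arguments": {"commands": [{"dx":-0.011,"dy":-0.026,"dz":0.02,"roll":0,"fingers":0.2},{"dx":-0.011,"dy":-0.026,"dz":0.05,"roll":0,"fingers":0.2},{"dx":-0.011,"dy":-0.026,"dz":0.08,"roll":0,"fingers":0.2},{"dx":-0.011,"dy":-0.026,"dz":0.105,"roll":0,"fingers":0.2},{"dx":-0.011,"dy":-0.026,"dz":0.12,"roll":0,"fingers":0.2},{"dx":-0.011,"dy":-0.026,"dz":0.12,"roll":0,"fingers":0.2},{"dx":-0.011,"dy":-0.026,"dz":0.12,"roll":0,"fingers":0.2}], "squeeze": 40}}

```text
time: 4.95
tool_pos: [0.5201, -0.1756, 0.1081]
tcp_rot: [0.568, 3.088, -0.001]
wrist_force: [0.8, -1.0, -0.5]
width: 0.718
grip_force: 44.9
```

Run:
```python
from h import *
go(.5192,-.1745,.091)
```

```text
t 4.95 tcp [ 0.5201 -0.1756  0.1081] shift [0.0013 0.0007 0.0171] tool y [ 0.356  0.934 -0.   ] q6 -1.58 F [ 0.8 -1.  -0.5] w 0.718
```

Emit:
{"name": "step_arm", "arguments": {"commands": [{"dx":0.001,"dy":0.0005,"dz":0.003,"roll":0,"fingers":0.2},{"dx":0.001,"dy":0.0005,"dz":0.006,"roll":0,"fingers":0.2},{"dx":0.001,"dy":0.0005,"dz":0.009,"roll":0,"fingers":0.2},{"dx":0.001,"dy":0.0005,"dz":0.011,"roll":0,"fingers":0.2},{"dx":0.001,"dy":0.0005,"dz":0.011,"roll":0,"fingers":0.2}], "squeeze": 40}}

```text
time: 5.58
tool_pos: [0.5181, -0.1749, 0.0957]
tcp_rot: [-0.57, -3.089, -0.0]
wrist_force: [-0.4, 0.7, -1.2]
width: 0.712
grip_force: 44.9
```

Emit:
{"name": "step_arm", "arguments": {"commands": [{"dx":0,"dy":0,"dz":0.002,"roll":0,"fingers":0.2},{"dx":0,"dy":0,"dz":0.004,"roll":0,"fingers":0.2},{"dx":0,"dy":0,"dz":0.006,"roll":0,"fingers":0.2},{"dx":0,"dy":0,"dz":0.006,"roll":0,"fingers":0.2}], "squeeze": 40}}

```text
time: 6.08
tool_pos: [0.5183, -0.1749, 0.0899]
tcp_rot: [-0.57, -3.089, 0.0]
wrist_force: [0.2, -0.6, -0.4]
width: 0.716
grip_force: 44.9
```

Emit:
{"name": "step_arm", "arguments": {"commands": [{"dx":0,"dy":0,"dz":0.0007,"roll":0,"fingers":0.2},{"dx":0,"dy":0,"dz":0.0014,"roll":0,"fingers":0.2},{"dx":0,"dy":0,"dz":0.0014,"roll":0,"fingers":0.2}], "squeeze": 40}}

```text
time: 6.45
tool_pos: [0.5184, -0.1749, 0.0897]
tcp_rot: [-0.57, -3.089, 0.0]
wrist_force: [-3.4, 1.2, 6.3]
width: 0.716
grip_force: 45.6
```

Emit:
{"name": "step_arm", "arguments": {"commands": [{"dx":0,"dy":0,"dz":0.001,"roll":0,"fingers":-1},{"dx":0,"dy":0,"dz":0.001,"roll":0,"fingers":-1},{"dx":0,"dy":0,"dz":0.001,"roll":0,"fingers":-1},{"dx":0,"dy":0,"dz":-0.02,"roll":0,"fingers":-1},{"dx":0,"dy":0,"dz":-0.06,"roll":0,"fingers":-1},{"dx":0,"dy":0,"dz":-0.12,"roll":0,"fingers":-1},{"dx":0,"dy":0,"dz":-0.13,"roll":0,"fingers":-1},{"dx":0,"dy":0,"dz":-0.13,"roll":0,"fingers":-1}], "squeeze": 40}}

```text
time: 7.45
tool_pos: [0.5189, -0.1751, 0.2195]
tcp_rot: [0.569, 3.087, -0.001]
wrist_force: [-1.0, -0.2, -0.2]
width: 0.999
grip_force: 0.0
```

Run:
```python
from h import *
im,d,P=pts("wrist"); np.save("w4.npy",P)
print(ring(P,.519,-.1745,.101,.032,.017))
go(.6015,.111,.2)
c=calibration("wrist"); w=np.array(c["world_to_cam"])@[.519,-.1745,.118,1]; K=c["intrinsics"]
u=K[0,2]+K[0,0]*w[0]/-w[2]; v=K[1,2]+K[1,1]*w[1]/w[2]; print(u,v); u,v=int(u),int(v)
cv2.imwrite("pics/w4.png",cv2.resize(im[v-75:v+75,u-100:u+100],(800,600),interpolation=cv2.INTER_CUBIC))
```

```text
[ 5.212e-01 -1.758e-01  1.006e-01  1.563e-01  3.799e+03]
t 7.50 tcp [ 0.5179 -0.1747  0.2177] shift [0.0238 0.2967 0.0178] tool y [ 0.357  0.934 -0.   ] q6 -1.58 F [ 0.4  0.3 -0.4] w 1.000
280.12480867014415 217.68434115408212
```

View pics/w4.png

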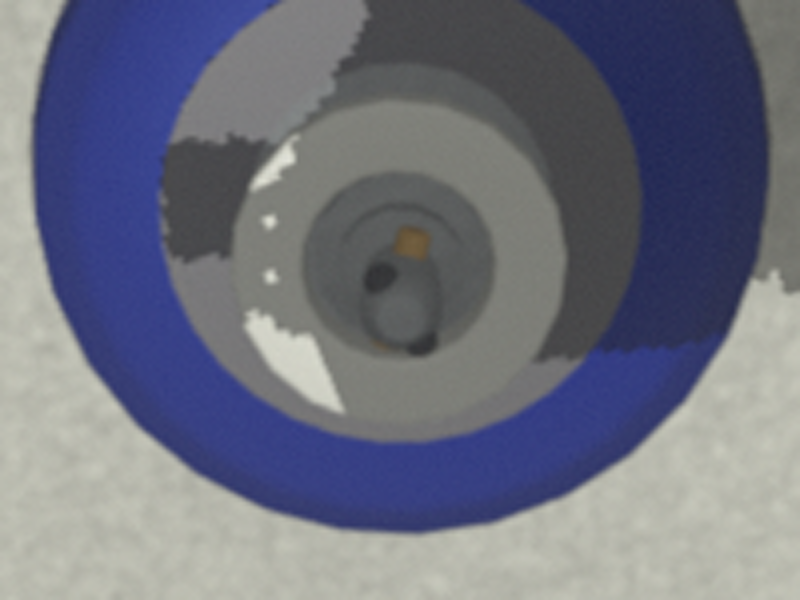

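The thrust ring sits flat on the flange. The brass pin end shows at crop pixel (412,242), and the two balls at (380,275) and (422,343).

Run:
```python
from h import *
c=calibration("wrist"); f=lambda u,v,z:ray(c,180+u/4,142+v/4,z)[:2]
pin=f(412,242,.12); b1=f(380,275,.1315); b2=f(422,343,.1315)
ang=lambda v:np.degrees(np.arctan2(v[1],v[0]))
print(pin,b1,b2,(b1+b2)/2,ang(b1-b2),ang(pin-[.519,-.1747]),ang(pin-(b1+b2)/2))
P=np.load("w4.npy"); q=P.reshape(-1,3); r=np.hypot(q[:,0]-.519,q[:,1]+.1745); q=q[(r>.021)&(r<.04)&(abs(q[:,2]-.1005)<.002)]
for i in range(3):
    g=least_squares(lambda k:np.maximum(np.hypot(q[:,0]-k[0],q[:,1]-k[1])-.032,0),[.519,-.1745],diff_step=1e-3).x
print(g,len(q),(q.max(0)+q.min(0))/2,np.ptp(q,axis=0))
im,d,P=pts("wrist")
```

```text
[ 0.50901879 -0.16861134] [ 0.50974098 -0.17461241] [ 0.52317235 -0.17226171] [ 0.51645666 -0.17343706] -170.07288276920505 148.61630704443172 147.02434171009384
[ 0.51902053 -0.17496105] 2956 [ 0.51893247 -0.17508811  0.10050324] [0.06303724 0.0637071  0.0039297 ]
```

Run:
```python
from h import *
P=np.load("w3.npy")
for sl in(np.s_[255:330,160:203],np.s_[255:330,358:400]):
    z=P[sl][...,2]; z=z[z>.19]-.2275; print(np.percentile(z,[0,2,10,30]))
go(.6015,.111,.2)
```

```text
[0.00792996 0.01085779 0.01545073 0.0227612 ]
[0.0066821  0.01069243 0.0160269  0.02329038]
t 7.55 tcp [ 0.5172 -0.1745  0.2167] shift [0.0231 0.2968 0.0168] tool y [0.357 0.934 0.   ] q6 -1.58 F [-0.3  0.2 -1.1] w 1.001
```

Emit:
{"name": "step_arm", "arguments": {"commands": [{"dx":0.003,"dy":0.05,"dz":0,"roll":0,"fingers":-1},{"dx":0.006,"dy":0.1,"dz":0,"roll":0,"fingers":-1},{"dx":0.01,"dy":0.16,"dz":0,"roll":0,"fingers":-1},{"dx":0.016,"dy":0.22,"dz":0,"roll":0,"fingers":-1},{"dx":0.02,"dy":0.27,"dz":0.03,"roll":0,"fingers":-1},{"dx":0.023,"dy":0.297,"dz":0.06,"roll":0,"fingers":-1},{"dx":0.023,"dy":0.297,"dz":0.08,"roll":0,"fingers":-1},{"dx":0.023,"dy":0.297,"dz":0.08,"roll":0,"fingers":-1}], "squeeze": 40}}

```text
time: 8.55
tool_pos: [0.5998, 0.1098, 0.1345]
tcp_rot: [-0.568, -3.082, 0.005]
wrist_force: [0.2, -1.6, -0.1]
width: 0.999
grip_force: 0.0
```

Run:
```python
from h import *
im,d,P=pts("wrist"); print(ring(P,.6015,.111,.0128,.026,.013))
go(.6015,.111,.0)
P=np.load("top.npy"); g=P[130:170,255:282].reshape(-1,3); g=g[g[:,2]>.03]; print("stand",g.min(0),g.max(0))
```

```text
[6.014e-01 1.105e-01 1.260e-02 1.000e-03 2.581e+03]
t 8.60 tcp [0.6013 0.1097 0.1366] shift [-0.0002  0.0016  0.1366] tool y [ 0.357  0.934 -0.002] q6 -1.07 F [-0.3 -0.6  1. ] w 0.999
stand [0.38915387 0.02092987 0.03065487] [0.77254345 0.06391906 1.38031061]
```

Emit:
{"name": "step_arm", "arguments": {"commands": [{"dx":0,"dy":0.001,"dz":0.05,"roll":0,"fingers":-1},{"dx":0,"dy":0.001,"dz":0.09,"roll":0,"fingers":-1},{"dx":0,"dy":0.001,"dz":0.12,"roll":0,"fingers":-1},{"dx":0,"dy":0.001,"dz":0.135,"roll":0,"fingers":-1},{"dx":0,"dy":0.001,"dz":0.135,"roll":0,"fingers":-1},{"dx":0,"dy":0.001,"dz":0.135,"roll":0,"fingers":-0.1},{"dx":0,"dy":0.001,"dz":0.135,"roll":0,"fingers":0.2},{"dx":0,"dy":0.001,"dz":0.135,"roll":0,"fingers":0.2}], "squeeze": 40}}

```text
time: 9.6
tool_pos: [0.6048, 0.1118, 0.0062]
tcp_rot: [0.569, 3.087, 0.001]
wrist_force: [-2.1, -0.9, 7.1]
width: 0.581
grip_force: 40.1
```

Run:
```python
from h import *
go(.519,-.1748,.2)
```

```text
t 9.60 tcp [0.6048 0.1118 0.0062] shift [-0.0225 -0.2981 -0.1941] tool y [0.356 0.934 0.001] q6 -1.06 F [-2.1 -0.9  7.1] w 0.581
```

Emit:
{"name": "step_arm", "arguments": {"commands": [{"dx":0,"dy":0,"dz":-0.04,"roll":0,"fingers":0.2},{"dx":0,"dy":0,"dz":-0.1,"roll":0,"fingers":0.2},{"dx":0,"dy":0,"dz":-0.16,"roll":0,"fingers":0.2},{"dx":0,"dy":-0.04,"dz":-0.2,"roll":0,"fingers":0.2},{"dx":-0.01,"dy":-0.1,"dz":-0.22,"roll":0,"fingers":0.2},{"dx":-0.015,"dy":-0.16,"dz":-0.22,"roll":0,"fingers":0.2},{"dx":-0.02,"dy":-0.22,"dz":-0.22,"roll":0,"fingers":0.2},{"dx":-0.02,"dy":-0.26,"dz":-0.22,"roll":0,"fingers":0.2}], "squeeze": 40}}

```text
time: 10.6
tool_pos: [0.5284, -0.1406, 0.2247]
tcp_rot: [0.571, 3.087, -0.001]
wrist_force: [0.2, -0.3, -1.1]
width: 0.575
grip_force: 41.7
```

Emit:
{"name": "step_arm", "arguments": {"commands": [{"dx":0,"dy":0,"dz":0,"roll":0,"fingers":0.2},{"dx":0,"dy":0,"dz":0,"roll":0,"fingers":0.2}], "squeeze": 40}}

```text
time: 10.85
tool_pos: [0.5293, -0.1381, 0.2241]
tcp_rot: [0.571, 3.088, 0.001]
wrist_force: [-0.5, 0.3, -1.6]
width: 0.572
grip_force: 41.7
```

```bash
cat >> h.py <<'E'
def held(ro,ri,save=None):
    im,d,P=pts("wrist"); s=read_state(); t=s["tool_pos"]; R=Ro.from_rotvec(s["tcp_rot"]).as_matrix()
    A=P[215:350,200:360]; L=(A-t)@R; m=(np.hypot(L[...,0],L[...,1])<ro+.004)&(abs(L[...,2])<.035)
    z=L[...,2][m]; zt=np.median(z[np.hypot(L[...,0],L[...,1])[m]>ri]) 
    L[~m]=9
    print("held in tool frame",ring(L,0,0,zt,ro,ri,.0025))
    # tilt of top face
    q=L.reshape(-1,3); q=q[(abs(q[:,2]-zt)<.003)]; c=np.linalg.lstsq(np.c_[q[:,:2],np.ones(len(q))],q[:,2],rcond=None)[0]; print("tilt",c[:2].round(3))
    if save: cv2.imwrite(save,im)
    return P
E
python3 - <<'E'
from h import *
P=held(.026,.013,"pics/w5.png"); go(.519,-.1748,.2)
E
```

```text
held in tool frame [ 2.800e-03 -1.000e-04 -6.500e-03  1.660e-02  8.432e+03]
tilt [-0.     0.002]
t 10.90 tcp [ 0.5294 -0.1376  0.224 ] shift [-0.0035 -0.0385  0.024 ] tool y [0.356 0.934 0.001] q6 -1.51 F [ 0.4  0.3 -0.8] w 0.579
```

Run:
```python
from h import *
im,d,P=pts("wrist"); t=read_state()["tool_pos"]
for sl in(np.s_[255:330,150:205],np.s_[255:330,355:410]):
    z=P[sl][...,2]; z=z[z>.19]-t[2]; print(np.percentile(z,[0,2,10,30]))
```

```text
[0.00607372 0.01124394 0.01990523 0.03334234]
[0.00698213 0.01119955 0.01964672 0.0330979 ]
```

View pics/w5.png

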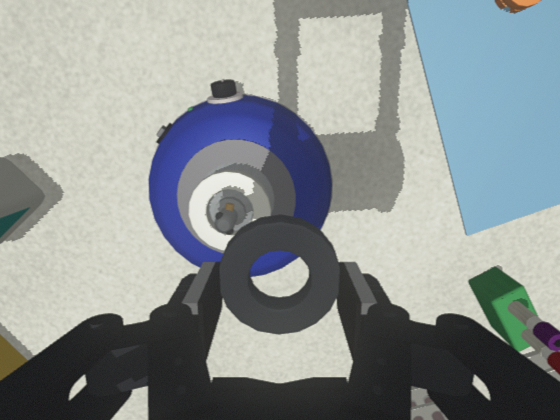

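The spacer is held level at (280,272), about 2.8 mm forward of the tool axis, so I'll compensate for that.

Emit:
{"name": "step_arm", "arguments": {"commands": [{"dx":-0.0064,"dy":-0.0387,"dz":0,"roll":0,"fingers":0.2},{"dx":-0.0064,"dy":-0.0387,"dz":0.02,"roll":0,"fingers":0.2},{"dx":-0.0064,"dy":-0.0387,"dz":0.05,"roll":0,"fingers":0.2},{"dx":-0.0064,"dy":-0.0387,"dz":0.07,"roll":0,"fingers":0.2},{"dx":-0.0064,"dy":-0.0387,"dz":0.08,"roll":0,"fingers":0.2},{"dx":-0.0064,"dy":-0.0387,"dz":0.09,"roll":0,"fingers":0.2},{"dx":-0.0064,"dy":-0.0387,"dz":0.1,"roll":0,"fingers":0.2},{"dx":-0.0064,"dy":-0.0387,"dz":0.1,"roll":0,"fingers":0.2}], "squeeze": 40}}

```text
time: 11.95
tool_pos: [0.5209, -0.1764, 0.1229]
tcp_rot: [-0.569, -3.088, -0.0]
wrist_force: [0.3, 0.3, -0.6]
width: 0.577
grip_force: 41.8
```

Run:
```python
from h import *
go(.5216,-.176,.107); P=held(.026,.013); go(.5216,-.176,.107)
```

```text
t 11.95 tcp [ 0.5209 -0.1764  0.1229] shift [-0.0006  0.0007  0.0159] tool y [0.357 0.934 0.   ] q6 -1.58 F [ 0.3  0.3 -0.6] w 0.577
held in tool frame [ 1.100e-03  1.000e-04 -5.800e-03  2.476e-01  8.701e+03]
tilt [-0.001  0.002]
t 12.00 tcp [ 0.5213 -0.1767  0.1235] shift [-0.0001  0.0008  0.0165] tool y [0.357 0.934 0.   ] q6 -1.58 F [ 0.4 -0.5 -1.9] w 0.573
```

Emit:
{"name": "step_arm", "arguments": {"commands": [{"dx":0,"dy":0.0004,"dz":0.003,"roll":0,"fingers":0.2},{"dx":0,"dy":0.0004,"dz":0.006,"roll":0,"fingers":0.2},{"dx":0,"dy":0.0004,"dz":0.009,"roll":0,"fingers":0.2},{"dx":0,"dy":0.0004,"dz":0.011,"roll":0,"fingers":0.2},{"dx":0,"dy":0.0004,"dz":0.013,"roll":0,"fingers":0.2},{"dx":0,"dy":0.0004,"dz":0.013,"roll":0,"fingers":0.2}], "squeeze": 40}}

```text
time: 12.75
tool_pos: [0.5212, -0.1763, 0.1103]
tcp_rot: [-0.57, -3.089, -0.0]
wrist_force: [0.8, 0.8, -1.1]
width: 0.578
grip_force: 41.8
```

Emit:
{"name": "step_arm", "arguments": {"commands": [{"dx":0,"dy":0,"dz":0.0015,"roll":0,"fingers":0.2},{"dx":0,"dy":0,"dz":0.003,"roll":0,"fingers":0.2},{"dx":0,"dy":0,"dz":0.003,"roll":0,"fingers":0.2}], "squeeze": 40}}

```text
time: 13.12
tool_pos: [0.5213, -0.1764, 0.1074]
tcp_rot: [-0.57, -3.089, -0.0]
wrist_force: [-0.7, 0.1, -1.0]
width: 0.574
grip_force: 41.8
```

Emit:
{"name": "step_arm", "arguments": {"commands": [{"dx":0,"dy":0,"dz":0.001,"roll":0,"fingers":0.2},{"dx":0,"dy":0,"dz":0.002,"roll":0,"fingers":0.2},{"dx":0,"dy":0,"dz":0.002,"roll":0,"fingers":0.2}], "squeeze": 40}}

```text
time: 13.5
tool_pos: [0.5215, -0.1764, 0.1062]
tcp_rot: [0.57, 3.089, 0.0]
wrist_force: [-2.4, 1.5, 4.8]
width: 0.574
grip_force: 42.4
```

Emit:
{"name": "step_arm", "arguments": {"commands": [{"dx":0,"dy":0,"dz":0,"roll":0,"fingers":-1},{"dx":0,"dy":0,"dz":0,"roll":0,"fingers":-1},{"dx":0,"dy":0,"dz":0,"roll":0,"fingers":-1},{"dx":0,"dy":0,"dz":-0.01,"roll":0,"fingers":-1},{"dx":0,"dy":0,"dz":-0.05,"roll":0,"fingers":-1},{"dx":0,"dy":0,"dz":-0.11,"roll":0,"fingers":-1},{"dx":0,"dy":0,"dz":-0.12,"roll":0,"fingers":-1},{"dx":0,"dy":0,"dz":-0.12,"roll":0,"fingers":-1}], "squeeze": 40}}

```text
time: 14.5
tool_pos: [0.5222, -0.1767, 0.2273]
tcp_rot: [0.569, 3.086, -0.001]
wrist_force: [0.2, -0.3, -1.1]
width: 0.998
grip_force: 0.0
```

Run:
```python
from h import *
im,d,P=pts("wrist"); cv2.imwrite("pics/w6.png",im)
def ann(r0,r1,zt,ro):
    q=P.reshape(-1,3); r=np.hypot(q[:,0]-.519,q[:,1]+.175); q=q[(r>r0)&(r<r1)&(abs(q[:,2]-zt)<.002)]
    g=least_squares(lambda k:np.maximum(np.hypot(q[:,0]-k[0],q[:,1]-k[1])-ro,0),[.519,-.175],diff_step=1e-3).x
    print(g,len(q),np.median(q[:,2]),(q.max(0)+q.min(0))/2,np.ptp(q,axis=0))
ann(.014,.032,.1125,.026); ann(.026,.04,.1005,.032)
go(.439,.1237,.13)
```

```text
[ 0.519    -0.175175] 2551 0.11268048460799657 [ 0.51909597 -0.17516268  0.11251963] [0.05125818 0.05093639 0.00392882]
[ 0.519 -0.175] 1274 0.10060302588074457 [ 0.51879885 -0.17488181  0.10050685] [0.06321417 0.06316056 0.00395885]
t 14.55 tcp [ 0.5211 -0.1763  0.2253] shift [0.1837 0.2509 0.0954] tool y [0.357 0.934 0.   ] q6 -1.58 F [-0.8 -0.2 -1. ] w 0.999
```

Emit:
{"name": "step_arm", "arguments": {"commands": [{"dx":0.03,"dy":0.042,"dz":0,"roll":0,"fingers":-1},{"dx":0.065,"dy":0.09,"dz":0,"roll":0,"fingers":-1},{"dx":0.1,"dy":0.138,"dz":0,"roll":0,"fingers":-1},{"dx":0.135,"dy":0.186,"dz":0.01,"roll":0,"fingers":-1},{"dx":0.17,"dy":0.23,"dz":0.04,"roll":0,"fingers":-1},{"dx":0.184,"dy":0.251,"dz":0.075,"roll":0,"fingers":-1},{"dx":0.184,"dy":0.251,"dz":0.075,"roll":0,"fingers":-1},{"dx":0.184,"dy":0.251,"dz":0.075,"roll":0,"fingers":-1}], "squeeze": 40}}

```text
time: 15.55
tool_pos: [0.4388, 0.1232, 0.1501]
tcp_rot: [-0.569, -3.088, 0.002]
wrist_force: [0.1, -1.0, -0.0]
width: 1.0
grip_force: 0.0
```

Run:
```python
from h import *
im,d,P=pts("wrist"); print(ring(P,.439,.1237,.021,.020,.008)); go(.439,.1237,.0)
c=calibration("wrist"); K=c["intrinsics"]
w=np.array(c["world_to_cam"])@[.439,.1237,.012,1]
u=K[0,2]+K[0,0]*w[0]/-w[2]; v=K[1,2]+K[1,1]*w[1]/w[2]; print(u,v); u,v=int(u),int(v)
cv2.imwrite("pics/w7.png",cv2.resize(im[v-54:v+54,u-72:u+72],(800,600),interpolation=cv2.INTER_CUBIC))
```

```text
[4.386e-01 1.235e-01 2.070e-02 3.000e-04 1.630e+03]
t 15.60 tcp [0.4397 0.123  0.151 ] shift [0.001  0.0004 0.151 ] tool y [ 0.357  0.934 -0.   ] q6 -0.99 F [0.  0.2 0.3] w 0.999
279.82857614912393 201.7243994025497
```

View pics/w7.png

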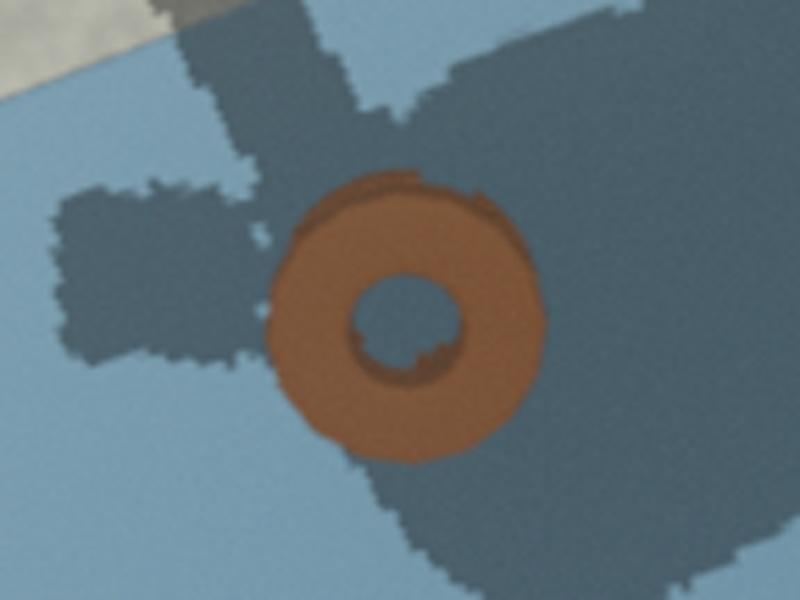

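The groove notch in the collar's far rim runs from crop pixel (420,173) to (480,193).

Run:
```python
from h import *
c=calibration("wrist"); o=np.array([.4388,.1236])
for u,v,z in((420,173,.002),(480,193,.002),(420,180,.002),(412,366,.002),(362,345,.002)):
    p=ray(c,207+u/5.5556,147+v/5.5556,z)[:2]-o; print(p*1e3,np.hypot(*p)*1e3,np.degrees(np.arctan2(p[1],p[0])))
```

```text
[-15.28749508   8.40414211] 17.445260399329033 151.20066031363578
[-9.35174583 15.63510588] 18.218443567863034 120.88469377622721
[-14.31298465   8.03652134] 16.414847088819492 150.6864576220947
[11.85876598 -3.13010723] 12.264905293426358 -14.785935976651336
[ 6.1092653  -9.01948076] 10.893766824519384 -55.888599276336535
```

Emit:
{"name": "step_arm", "arguments": {"commands": [{"dx":0.001,"dy":0.0005,"dz":0,"roll":0,"fingers":0.05},{"dx":0.001,"dy":0.0005,"dz":0,"roll":0,"fingers":0.05},{"dx":0.001,"dy":0.0005,"dz":0,"roll":0,"fingers":0.05},{"dx":0.001,"dy":0.0005,"dz":0,"roll":0,"fingers":0.05}], "squeeze": 60}}

```text
time: 16.1
tool_pos: [0.4385, 0.1244, 0.1508]
tcp_rot: [0.57, 3.089, 0.0]
wrist_force: [0.3, -0.4, 0.4]
width: 0.476
grip_force: 0.0
```

Run:
```python
from h import *
im,d,P=pts("wrist"); s=read_state(); R=Ro.from_rotvec(s["tcp_rot"]).as_matrix(); go(.4387,.1236,.01)
L=((P-s["tool_pos"])@R).reshape(-1,3)
q=L[(L[:,2]<.03)&(L[:,2]>-.06)&(abs(L[:,0])<.02)&(abs(L[:,1])<.06)]
for sg in(1,-1):
    k=q[q[:,1]*sg>0]; k=k[np.argsort(-k[:,2])[:200]]; print(len(k),k[:3].round(4),k[-1].round(4), k[:,1].min(),k[:,1].max())
```

```text
t 16.15 tcp [0.4384 0.1244 0.1507] shift [-0.0005 -0.0007  0.1407] tool y [0.357 0.934 0.   ] q6 -0.98 F [ 0.  -0.1  0.1] w 0.473
200 [[ 0.0041  0.0206  0.0003]
 [ 0.0012  0.0206 -0.0005]
 [ 0.0041  0.0205 -0.0006]] [ 0.0073  0.0206 -0.0086] 0.02032187580482477 0.03242671006970399
200 [[ 0.0019 -0.0202 -0.0002]
 [ 0.0024 -0.0202 -0.0002]
 [ 0.0001 -0.0203 -0.0005]] [ 0.0067 -0.0311 -0.0086] -0.03236695859124878 -0.01990365846756686
```

Emit:
{"name": "step_arm", "arguments": {"commands": [{"dx":-0.0003,"dy":-0.0006,"dz":0.02,"roll":0,"fingers":-0.5},{"dx":-0.0003,"dy":-0.0006,"dz":0.06,"roll":0,"fingers":-0.5},{"dx":-0.0003,"dy":-0.0006,"dz":0.1,"roll":0,"fingers":-0.5},{"dx":-0.0003,"dy":-0.0006,"dz":0.13,"roll":0,"fingers":-0.5},{"dx":-0.0003,"dy":-0.0006,"dz":0.139,"roll":0,"fingers":-0.5},{"dx":-0.0003,"dy":-0.0006,"dz":0.139,"roll":0,"fingers":-0.5},{"dx":-0.0003,"dy":-0.0006,"dz":0.139,"roll":0,"fingers":0.5},{"dx":-0.0003,"dy":-0.0006,"dz":0.139,"roll":0,"fingers":0.5}], "squeeze": 60}}

```text
time: 17.15
tool_pos: [0.4401, 0.1242, 0.0135]
tcp_rot: [0.569, 3.087, 0.002]
wrist_force: [-0.2, 0.0, 4.7]
width: 0.428
grip_force: 59.8
```

Emit:
{"name": "step_arm", "arguments": {"commands": [{"dx":0,"dy":0,"dz":0,"roll":0,"fingers":0.5},{"dx":0,"dy":0,"dz":0,"roll":0,"fingers":0.5}], "squeeze": 60}}

```text
time: 17.4
tool_pos: [0.4401, 0.1242, 0.0135]
tcp_rot: [0.569, 3.086, 0.002]
wrist_force: [-1.7, -0.1, 6.4]
width: 0.43
grip_force: 59.9
```

Run:
```python
from h import *
go(.519,-.175,.22)
```

```text
t 17.40 tcp [0.4401 0.1242 0.0135] shift [-0.1811 -0.251  -0.2065] tool y [0.357 0.934 0.002] q6 -0.99 F [-1.7 -0.1  6.4] w 0.430
```

Emit:
{"name": "step_arm", "arguments": {"commands": [{"dx":0,"dy":0,"dz":-0.05,"roll":0,"fingers":0.5},{"dx":0,"dy":0,"dz":-0.11,"roll":0,"fingers":0.5},{"dx":-0.02,"dy":-0.03,"dz":-0.165,"roll":0,"fingers":0.5},{"dx":-0.05,"dy":-0.07,"dz":-0.205,"roll":0,"fingers":0.5},{"dx":-0.085,"dy":-0.118,"dz":-0.215,"roll":0,"fingers":0.5},{"dx":-0.12,"dy":-0.166,"dz":-0.215,"roll":0,"fingers":0.5},{"dx":-0.155,"dy":-0.2,"dz":-0.215,"roll":0,"fingers":0.5},{"dx":-0.165,"dy":-0.211,"dz":-0.215,"roll":0,"fingers":0.5}], "squeeze": 60}}

```text
time: 18.4
tool_pos: [0.518, -0.1347, 0.2273]
tcp_rot: [0.574, 3.087, -0.001]
wrist_force: [0.3, 0.8, -0.6]
width: 0.428
grip_force: 60.9
```

Emit:
{"name": "step_arm", "arguments": {"commands": [{"dx":0,"dy":0,"dz":0,"roll":0,"fingers":0.5},{"dx":0,"dy":0,"dz":0,"roll":0,"fingers":0.5}], "squeeze": 60}}

```text
time: 18.65
tool_pos: [0.5167, -0.1308, 0.2265]
tcp_rot: [-0.568, -3.089, -0.001]
wrist_force: [-0.1, -0.5, -0.5]
width: 0.427
grip_force: 60.9
```

Run:
```python
from h import *
P=held(.020,.008,"pics/w8.png"); go(.519,-.175,.17)
im=cv2.imread("pics/w8.png"); cv2.imwrite("pics/w8c.png",cv2.resize(im[150:330,150:390],(800,600),interpolation=cv2.INTER_CUBIC))
```

```text
held in tool frame [ 2.000e-03  0.000e+00 -7.000e-03  3.890e-02  5.571e+03]
tilt [0.005 0.003]
t 18.70 tcp [ 0.5167 -0.1307  0.2265] shift [-0.0179 -0.0407  0.0565] tool y [0.355 0.935 0.   ] q6 -1.50 F [-0.4 -0.7 -1.6] w 0.428
```

View pics/w8c.png

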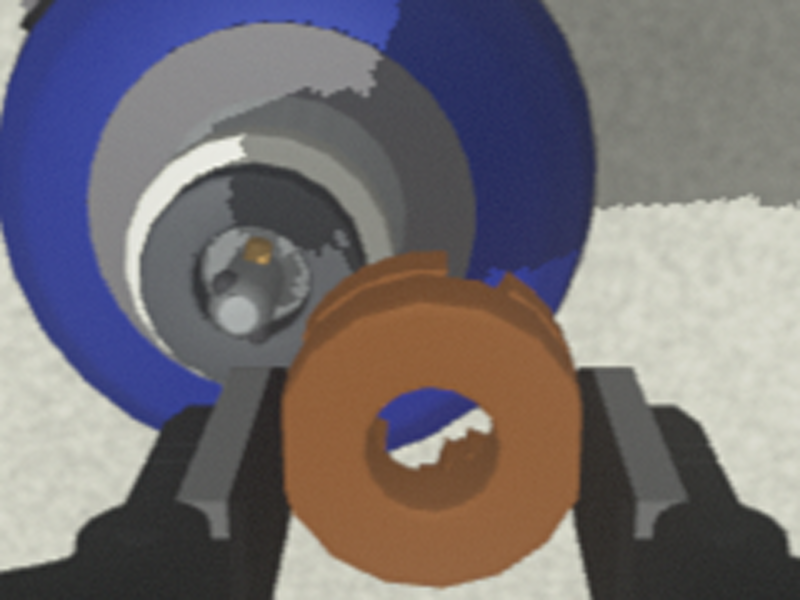

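The collar is held level. Its groove notch runs from crop pixel (447,256) to (505,278), the pin end is at (258,250), and one ball at (222,283).

Run:
```python
from h import *
c=calibration("wrist"); s=read_state(); R=Ro.from_rotvec(s["tcp_rot"]).as_matrix()
t=s["tool_pos"]; o=(t+R@[.002,0,0])[:2]; a=lambda p:np.degrees(np.arctan2(p[1],p[0]))
f=lambda u,v,z:ray(c,150+u/3.3333,150+v/3.3333,z)[:2]
for z in(.2145,):
  for u,v in((447,254),(505,274),(447,276),(505,290)):
    p=f(u,v,z)-o; print(u,p*1e3,np.hypot(*p)*1e3,a(p))
p=f(258,250,.12)-[.519,-.175]; print("pin",p*1e3,np.hypot(*p)*1e3,a(p))
p=f(222,283,.1315)-[.519,-.175]; print("ball",p*1e3,np.hypot(*p)*1e3,a(p))
p=f(238,315,.136)-[.519,-.175]; print("tip",p*1e3)
go(.519+.0019,-.175-.0007,.152)
```

```text
447 [-16.23579205   8.58106723] 18.363977193073634 152.1423038259895
505 [-10.81165435  14.92850982] 18.43237031085478 125.91313232251872
447 [-13.31463774   7.48964012] 15.276592793331004 150.64173522412042
505 [-8.65945447 14.15644893] 16.59491482103026 121.45399199929446
pin [-7.62515423  6.22211246] 9.841628951627731 140.78561528040814
ball [-6.34161666 -0.73250916] 6.383781911638186 -173.41106375829673
tip [0.09393776 0.90997933]
t 18.70 tcp [ 0.5167 -0.1307  0.2265] shift [-0.02   -0.0406  0.0745] tool y [0.355 0.935 0.   ] q6 -1.50 F [-0.4 -0.7 -1.6] w 0.428
```

Emit:
{"name": "step_arm", "arguments": {"commands": [{"dx":-0.01,"dy":-0.02,"dz":0,"roll":0,"fingers":0.5},{"dx":-0.02,"dy":-0.0404,"dz":0.01,"roll":-3,"fingers":0.5},{"dx":-0.02,"dy":-0.0404,"dz":0.04,"roll":-3,"fingers":0.5},{"dx":-0.02,"dy":-0.0404,"dz":0.065,"roll":-3,"fingers":0.5},{"dx":-0.02,"dy":-0.0404,"dz":0.073,"roll":-3,"fingers":0.5},{"dx":-0.02,"dy":-0.0404,"dz":0.073,"roll":-3,"fingers":0.5},{"dx":-0.02,"dy":-0.0404,"dz":0.073,"roll":-3,"fingers":0.5}], "squeeze": 60}}

```text
time: 19.58
tool_pos: [0.5225, -0.1769, 0.155]
tcp_rot: [0.487, 3.101, -0.001]
wrist_force: [0.5, -1.0, -0.6]
width: 0.43
grip_force: 60.9
```

Run:
```python
from h import *
P=held(.020,.008); go(.519+.0019,-.1749-.0007,.143)
```

```text
held in tool frame [ 2.100e-03  1.000e-04 -7.000e-03  3.710e-02  5.579e+03]
tilt [0.005 0.003]
t 19.62 tcp [ 0.5226 -0.177   0.1551] shift [0.0021 0.0009 0.0121] tool y [ 0.307  0.952 -0.   ] q6 -1.63 F [0.6 0.  0.2] w 0.427
```

Emit:
{"name": "step_arm", "arguments": {"commands": [{"dx":0.002,"dy":0.001,"dz":0,"roll":0,"fingers":0.5},{"dx":0.002,"dy":0.001,"dz":0.004,"roll":0,"fingers":0.5},{"dx":0.002,"dy":0.001,"dz":0.008,"roll":0,"fingers":0.5},{"dx":0.002,"dy":0.001,"dz":0.011,"roll":0,"fingers":0.5},{"dx":0.002,"dy":0.001,"dz":0.011,"roll":0,"fingers":0.5}], "squeeze": 60}}

```text
time: 20.25
tool_pos: [0.5197, -0.1752, 0.142]
tcp_rot: [-0.489, -3.102, -0.001]
wrist_force: [1.2, 0.6, -2.4]
width: 0.428
grip_force: 60.8
```

Run:
```python
from h import *
go(.519+.0019,-.1749-.0007,.133)
```

```text
t 20.25 tcp [ 0.5197 -0.1752  0.142 ] shift [-0.0013 -0.      0.009 ] tool y [0.307 0.952 0.   ] q6 -1.63 F [ 1.2  0.6 -2.4] w 0.428
```

Emit:
{"name": "step_arm", "arguments": {"commands": [{"dx":-0.0007,"dy":0,"dz":0.001,"roll":0,"fingers":0.5},{"dx":-0.0007,"dy":0,"dz":0.002,"roll":0,"fingers":0.5},{"dx":-0.0007,"dy":0,"dz":0.003,"roll":0,"fingers":0.5},{"dx":-0.0007,"dy":0,"dz":0.004,"roll":0,"fingers":0.5}], "squeeze": 60}}

```text
time: 20.75
tool_pos: [0.5203, -0.1756, 0.1385]
tcp_rot: [-0.489, -3.103, 0.0]
wrist_force: [-3.0, 1.1, 1.8]
width: 0.433
grip_force: 61.2
```

Emit:
{"name": "step_arm", "arguments": {"commands": [{"dx":0,"dy":0,"dz":0.001,"roll":0,"fingers":0.5},{"dx":0,"dy":0,"dz":0.002,"roll":0,"fingers":0.5},{"dx":0,"dy":0,"dz":0.003,"roll":0,"fingers":0.5},{"dx":0,"dy":0,"dz":0.004,"roll":0,"fingers":0.5}], "squeeze": 60}}

```text
time: 21.25
tool_pos: [0.5205, -0.1757, 0.1347]
tcp_rot: [-0.489, -3.103, 0.0]
wrist_force: [-2.9, 0.8, 1.5]
width: 0.431
grip_force: 61.3
```

Emit:
{"name": "step_arm", "arguments": {"commands": [{"dx":0,"dy":0,"dz":0.001,"roll":0,"fingers":0.5},{"dx":0,"dy":0,"dz":0.002,"roll":0,"fingers":0.5},{"dx":0,"dy":0,"dz":0.003,"roll":0,"fingers":0.5},{"dx":0,"dy":0,"dz":0.003,"roll":0,"fingers":0.5}], "squeeze": 60}}

```text
time: 21.75
tool_pos: [0.5203, -0.1755, 0.1311]
tcp_rot: [-0.489, -3.103, -0.0]
wrist_force: [-3.3, 1.4, -0.2]
width: 0.427
grip_force: 61.0
```

Emit:
{"name": "step_arm", "arguments": {"commands": [{"dx":0,"dy":0,"dz":0.001,"roll":0,"fingers":0.5},{"dx":0,"dy":0,"dz":0.002,"roll":0,"fingers":0.5},{"dx":0,"dy":0,"dz":0.002,"roll":0,"fingers":0.5}], "squeeze": 60}}

```text
time: 22.12
tool_pos: [0.5204, -0.1755, 0.1292]
tcp_rot: [-0.489, -3.103, -0.0]
wrist_force: [-4.1, 0.3, -0.4]
width: 0.427
grip_force: 61.1
```

Emit:
{"name": "step_arm", "arguments": {"commands": [{"dx":0,"dy":0,"dz":0.001,"roll":0,"fingers":0.5},{"dx":0,"dy":0,"dz":0.002,"roll":0,"fingers":0.5},{"dx":0,"dy":0,"dz":0.003,"roll":0,"fingers":0.5},{"dx":0,"dy":0,"dz":0.003,"roll":0,"fingers":0.5}], "squeeze": 60}}

```text
time: 22.62
tool_pos: [0.5204, -0.1755, 0.1264]
tcp_rot: [-0.489, -3.103, -0.0]
wrist_force: [-4.7, 0.9, 1.5]
width: 0.427
grip_force: 61.2
```

Run:
```python
from h import *
P=held(.020,.008); go(.519+.0019,-.1749-.0007,.126)
```

```text
held in tool frame [-8.000e-04 -8.000e-04 -7.100e-03  4.311e-01  6.332e+03]
tilt [0.004 0.004]
t 22.68 tcp [ 0.5204 -0.1755  0.1264] shift [-0.0005  0.0001  0.0004] tool y [0.307 0.952 0.   ] q6 -1.63 F [-4.9  0.2  0.9] w 0.426
```

Emit:
{"name": "step_arm", "arguments": {"commands": [{"dx":0,"dy":0,"dz":0.0007,"roll":0,"fingers":0.5},{"dx":0,"dy":0,"dz":0.0014,"roll":0,"fingers":0.5},{"dx":0,"dy":0,"dz":0.0014,"roll":0,"fingers":0.5}], "squeeze": 60}}

```text
time: 23.05
tool_pos: [0.5204, -0.1755, 0.1255]
tcp_rot: [-0.489, -3.103, -0.0]
wrist_force: [-6.9, 0.5, 4.2]
width: 0.426
grip_force: 61.5
```

Emit:
{"name": "step_arm", "arguments": {"commands": [{"dx":0,"dy":0,"dz":0.0007,"roll":0,"fingers":0.5},{"dx":0,"dy":0,"dz":0.0014,"roll":0,"fingers":0.5},{"dx":0,"dy":0,"dz":0.0014,"roll":0,"fingers":0.5}], "squeeze": 60}}

```text
time: 23.42
tool_pos: [0.5204, -0.1756, 0.1255]
tcp_rot: [-0.489, -3.103, -0.0]
wrist_force: [-8.9, 3.0, 10.8]
width: 0.426
grip_force: 62.2
```

Emit:
{"name": "step_arm", "arguments": {"commands": [{"dx":0,"dy":0,"dz":-0.001,"roll":0,"fingers":-1},{"dx":0,"dy":0,"dz":-0.001,"roll":0,"fingers":-1},{"dx":0,"dy":0,"dz":-0.001,"roll":0,"fingers":-1},{"dx":0,"dy":0,"dz":-0.02,"roll":0,"fingers":-1},{"dx":0,"dy":0,"dz":-0.06,"roll":0,"fingers":-1},{"dx":0,"dy":0,"dz":-0.1,"roll":0,"fingers":-1},{"dx":0,"dy":0,"dz":-0.1,"roll":0,"fingers":-1},{"dx":0,"dy":0,"dz":-0.1,"roll":0,"fingers":-1}], "squeeze": 60}}

```text
time: 24.42
tool_pos: [0.5208, -0.1757, 0.2246]
tcp_rot: [0.489, 3.102, -0.0]
wrist_force: [-0.2, 0.2, -0.3]
width: 0.998
grip_force: 0.0
```

Run:
```python
from h import *
im,d,P=pts("wrist"); cv2.imwrite("pics/w9.png",im[100:330,130:430])
def ann(r0,r1,zt,ro):
    q=P.reshape(-1,3); r=np.hypot(q[:,0]-.519,q[:,1]+.175); q=q[(r>r0)&(r<r1)&(abs(q[:,2]-zt)<.003)]
    g=least_squares(lambda k:np.maximum(np.hypot(q[:,0]-k[0],q[:,1]-k[1])-ro,0),[.519,-.175],diff_step=1e-3).x
    print(g,len(q),np.median(q[:,2]),(q.max(0)+q.min(0))/2,np.ptp(q,axis=0),np.linalg.lstsq(np.c_[q[:,:2],np.ones(len(q))],q[:,2],rcond=None)[0][:2])
ann(.01,.028,.133,.02); ann(.022,.032,.1125,.026); ann(.028,.04,.1005,.032); go(.52,-.17,.2)
```

```text
[ 0.51872059 -0.17509497] 1889 0.13302644962407895 [ 0.51879499 -0.17511386  0.13261732] [0.03928956 0.0390843  0.00511641] [-0.01049716  0.00775341]
[ 0.519    -0.175175] 706 0.11248173066879547 [ 0.51860214 -0.17535196  0.11233089] [0.05063142 0.0511214  0.0054225 ] [ 0.00838894 -0.00315469]
[ 0.519 -0.175] 963 0.10052510089127059 [ 0.51875107 -0.17486052  0.10005525] [0.06298573 0.06327375 0.00506653] [ 0.0047304  -0.00338238]
t 24.48 tcp [ 0.5202 -0.1754  0.2234] shift [0.0018 0.0051 0.0234] tool y [0.307 0.952 0.   ] q6 -1.63 F [ 0.5  0.6 -0.2] w 1.000
```

View pics/w9.png

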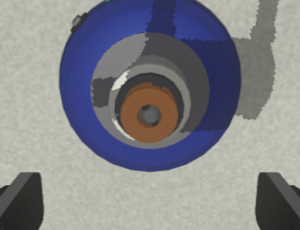

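The collar at (150,113) sits level on the spacer. Its top measures 44 mm above the seat, the fully-home height, and all three rings are centred on the spindle. Handing in.

```bash
python3 -c "
from workcell import *
print(finish_job())"
```

```text
the job is handed in; nothing more can be done
None
```

The thrust ring, spacer and collar are on the spindle, level and centred within 1 mm by the wrist camera, with the collar home over the cross pin; the gripper has let go and the job is handed in (no verdict came back).

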